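# Close the turtle box and show it to the camera

## Robot

A 6-joint arm with a two-finger parallel gripper is mounted at the origin on the work surface. World frame = base frame: x ahead of the robot, y to its left, z up, the work surface at z = 0. Lengths are in m, angles in rad, forces in N, time in s.
With the tool pointing down it reaches from about 0.425 to 0.95 m from the base axis. Payload 3.5 kg.
Tool frame: the origin (TCP) lies midway between the tips of the shut fingers; the grasp point (between the pads) lies 19 mm behind it (manip.grip_point_offset is the distance from the TCP to the grasp point, in m); z points along the fingers, y is the line along which they close (so a half turn about z gives the same grasp; the last joint's range is limited). The gripper opens to 85 mm and grips with 20 to 120 N. Pads are 22 mm wide; open, the fingers measure 114 mm over their backs; the gripper's body (76 mm by 85 mm) begins 54 mm behind the grasp point. The pads swing forward as they close: fully open they stand 13 mm farther back than shut.
Start: joints at [1.014, 0.286, 1.577, -0, 1.279, -0.15], TCP at [0.267, 0.62, 0.231] pointing down, gripper open.
Joint ranges: [-2.77, 2.77], [-0.9, 2.22], [0.21, 2.48], [-1.53, 4.67], [0.24, 2.81], [-2.84, 2.84]. Speed limits (rad/s): [2.79, 2.79, 3.14, 3.14, 3.14, 3.14].

## Interface

Orientations are given as a unit quaternion [x, y, z, w].
In Python, from station import manip, camrig, workorder, telemetry gives the robot as it stands (manip), with the cameras (camrig), the job (workorder) and the readings (telemetry).
- The arm moves only by the shell command python3 drive.py [FORCE], which reads ROWS from standard input. ROWS is a JSON list of rows, 1 to 20 of them, each written [opening, [dx, dy, dz], turn]: the finger opening in m, then dx, dy, dz in m, then a turn about the tool's z in rad; each row shifts and turns the commanded pose from where the row before left it, along the tool's axes as they then stand; what a row does not reach is not made up. A row lasts 1/10 s, in which the tool goes at most 0.05 m and 0.15 rad, less where a joint would pass 70% of its speed; a pose out of reach is approached as far as the arm can. The fingers move at their own pace and stop on an object; FORCE is the grip in N (left out, the last holds). Time passes only in rows, so rows that do not move let the fingers close. It prints the time, the measured TCP pose, the force, the opening and the grip force at its end. Input that does not fit is refused with a message, and nothing moves.
- telemetry.state(): the state, without advancing time (a new reading comes with each control period).
- camrig.snapshot(name): name is "scene" or "top"; returns a dict with "pixels" (420x560x3 uint8, blue, green, red), "fovy" (degrees; the focal length in pixels is half the picture's height over the tangent of half this angle, whatever the lens; pixels are square), "cx", "cy" (the principal point, pixels), "eye" and "rotation" of the camera in the world. Camera axes: x right, y up, looking along -z (the intrinsics and any distortion apply to the point x, -y, -z); pixel columns grow to the right and rows downward; lengths in m; the calibration is good to about 2 mm. A picture is of the moment at which its call begins. There is no depth.
- workorder.job_done(): hands the job in; it is judged then, once.
The state is a dict: "clock": time; "joints": joint angles; "qd": joint speeds; "tau": joint torques, N m; "position": TCP position; "tool_rot": TCP orientation; "force": force on the tool from outside, world axes, zero at the start; "torque": the same for the moment, N m; "width": finger opening in m; "finger_force": force on a finger pad.
Only numpy, scipy, OpenCV 4.12 (cv2) and the standard library are available. Lean on these libraries where they do the work, as an engineer would, in place of code of your own. Each camera call takes 0.05 s, during which the arm holds its last target. There are 200 camera calls.

## Task

Set the shell lid gently on the open clay turtle box, lowering it rather than dropping it, until it is fully seated, and let go of it; then take the closed box by its body, lift it off the banding wheel and hold it up to the camera: upright, its middle at lens height and 15 cm straight in front of the lens, the turtle's head pointing at the lens. Finish while still holding it there, motionless in the air with its lid on; do not touch the camera, and leave the other things where they are.

Things in the scene. Friction and masses are not known exactly. Their poses are not given: they have to be found in the camera images.
- turtle_box: hollow, open turtle of brown fired clay on the banding wheel, about 170 g: round body, outside 60 mm, wall upright from 14 to 42 mm up and free at +y and -y; mouth 50 mm inside, rim 46 mm up; head reaches 62 mm out on +x, tail 50 mm on -x, 4 stub feet (16 mm high) at the diagonals. Origin: centre of underside; x to the head, z up. At the start the head points roughly away from the robot
- box_middle (a point): the middle of the turtle box: on its axis, 30 mm above its underside (the point to bring before the lens)
- box_mouth (a point): centre of the mouth of the turtle box, at rim height (46 mm above its underside)
- box_head (a point): centre of the turtle box's head, 50 mm out from its axis and 36 mm above its underside
- shell_lid: its round lid, brown clay, domed like a shell, about 50 g, knob up on the ware board: flange 57 mm; under it a spigot 8 mm deep, 45 mm wide, tapering to 39 mm, with 2.5 mm play all round in the mouth; any turn fits. Knob 18 mm wide, 20 to 35.5 mm above the origin (centre of the spigot's underside, z up). Seated, this origin is 38 mm above the box's and the knob's top 73.5 mm above it
- lid_knob (a point): centre of the lid's knob at its widest, 29 mm above the lid's origin
- wheel: banding wheel (potter's small turntable) on the robot's left: aluminium disc 160 mm in diameter on a grey foot, its top 60 mm above the table, turns stiffly by hand. The turtle box stands near its middle. Origin: centre of the foot, on the table; does not slide
- camera: black camera on a small table tripod on the robot's right, body 118 mm wide with its lens at 205 mm above the table, 255 mm tall; fixed. Origin: on the table under the body's centre; its y axis is the way the lens looks (level, roughly towards the robot's left), x along the body's width, z up
- lens (a point): centre of the lens's front glass, 65 mm from the camera's axis along +y of the camera, 205 mm above the table
- focus (a point): the point 150 mm straight in front of the lens, on the lens's axis, 205 mm above the table: where the box's middle is to be held
- clay_turtle: bystander: solid clay turtle of the same size with a closed back, 43 mm high, on the ware board. Origin: centre of the underside
- pinch_bowl: bystander: small clay bowl, 72 mm wide, 34 mm high, on the ware board. Origin: centre of the underside
- burnishing_stone: bystander: grey pebble, 42 mm wide, 18 mm high, on the ware board. Origin: centre of the underside
- paddle: bystander: flat wooden paddle 225 mm long, 12 mm thick, on the table between ware board and camera. Origin: underside, near its middle
- brush: bystander: brush 170 mm long lying on the table behind the ware board. Origin: underside, near its middle
- slip_tub: bystander: empty white tub, 116 mm wide, 75 mm high, behind the ware board. Origin: centre of the underside

How it is judged:
By the outcome, as a careful person would: the job done as asked, in the order asked, and still so for the second after the job is handed in, while the arm keeps its last pose, push and grip.
It also fails if it takes over 59 s, if anything falls off the work surface, if the arm or the gripper's body presses on something with over 40 N, if the wrist force passes 120 N, or if a joint passes its speed limit or range.

## Working session

There is one attempt and no reset: what is moved stays moved. The work goes in short steps, Python scripts to look and compute and a shell command to move; the robot and the scene stay as the last step left them, time stands still between calls to the robot, and variables do not carry over. Pictures are saved under pics/ and viewed, at most 10 in all, crops included, and the job is handed in when it is done.

```bash
ls; mkdir -p pics
python3 - <<'E'
from station import manip, camrig, workorder, telemetry
import cv2
s=telemetry.state(); print(s)
for n in("scene","top"):
    d=camrig.snapshot(n); cv2.imwrite(f"pics/{n}0.png",d["pixels"]); print({k:v for k,v in d.items() if k!="pixels"})
print(manip.grip_point_offset)
E
```

```text
drive.py
pics
station.py
{'clock': 0.0, 'joints': array([ 1.01399279e+00,  2.87206070e-01,  1.57815880e+00,  1.29700224e-05,
        1.27860172e+00, -1.50031357e-01]), 'qd': array([ 0.0021364 ,  0.00010642,  0.00064665,  0.00013918, -0.00083061,
        0.00173987]), 'tau': array([-1.27595551e-03, -4.05980086e+01, -2.92626822e+01, -2.15703244e-04,
        5.92502678e-03, -1.73026069e-05]), 'position': array([0.26670395, 0.61936876, 0.22993009]), 'tool_rot': array([ 2.01988473e-01,  9.79387180e-01, -1.11146040e-03, -4.16641452e-04]), 'force': array([-0.04039198, -0.71890987, -0.04667324]), 'torque': array([0.00876512, 0.01510532, 0.0434175 ]), 'finger_force': 0.0, 'width': 0.08500454190499786}
{'fovy': 48.61915780834762, 'cx': 280.4975641214329, 'cy': 211.59956694860864, 'eye': array([1.19508968, 0.56519687, 1.15651944]), 'rotation': array([0.11785473, 0.32475525, 0.87730144, 0.33314633])}
{'fovy': 51.320587220123954, 'cx': 270.6048958299454, 'cy': 207.26270944189366, 'eye': array([ 0.53979534, -0.09564726,  1.1251273 ]), 'rotation': array([ 0.04161053, -0.02435972, -0.69803587,  0.7144376 ])}
0.0187
```

View pics/scene0.png

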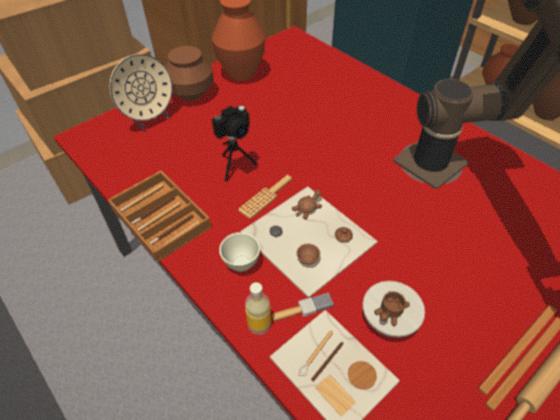

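View pics/top0.png

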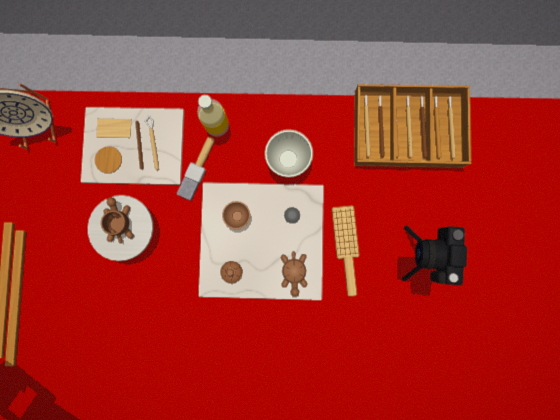

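Scene view: box on the wheel at about (392,305), lid (343,235), solid turtle (308,206), pinch bowl (309,255), camera (232,125). Top view: box (116,222), head up (+x); lid (231,272), bowl (236,215), turtle (294,270), camera (435,255). Next I'll zoom in on these.

```bash
cat > h.py <<'E'
from station import manip, camrig, workorder, telemetry
import numpy as np, cv2
from scipy.spatial.transform import Rotation as R
def K(d): return d["pixels"].shape[0]/2/np.tan(np.radians(d["fovy"])/2)
def ray(d,p):
    f=K(d); v=np.array([(p[0]-d["cx"])/f,-(p[1]-d["cy"])/f,-1.])
    return d["eye"],R.from_quat(d["rotation"]).apply(v/np.linalg.norm(v))
def plane(d,p,z):
    e,v=ray(d,p); return e+v*(z-e[2])/v[2]
def proj(d,X):
    c=R.from_quat(d["rotation"]).inv().apply(np.asarray(X)-d["eye"]); f=K(d)
    return np.array([d["cx"]+f*c[0]/-c[2],d["cy"]-f*c[1]/-c[2]])
def tri(d1,p1,d2,p2):
    e1,v1=ray(d1,p1);e2,v2=ray(d2,p2)
    t=np.linalg.lstsq(np.c_[v1,-v2],e2-e1,rcond=None)[0]
    a,b=e1+t[0]*v1,e2+t[1]*v2; return (a+b)/2,np.linalg.norm(a-b)
def tiles(specs,name,w=52,k=5):
    T=[]
    for d,x,y in specs:
        x0,y0=x-w//2,y-w//2
        c=cv2.resize(d["pixels"][y0:y0+w,x0:x0+w],None,fx=k,fy=k,interpolation=cv2.INTER_CUBIC)
        for i in range(0,w,10):
            cv2.putText(c,str(x0+i),(i*k,8),0,.3,(255,255,0),1); cv2.putText(c,str(y0+i),(0,i*k+4),0,.3,(0,255,255),1)
            cv2.line(c,(i*k,8),(i*k,12),(255,255,0),1)
        T.append(c)
    n=len(T)//2
    cv2.imwrite(name,np.vstack([np.hstack(T[:n]),np.hstack(T[n:])]))
E
python3 - <<'E'
from h import *
s=camrig.snapshot("scene");t=camrig.snapshot("top")
tiles([(t,116,222),(t,231,272),(t,440,256),(s,392,305),(s,343,235),(s,233,125)],"pics/z1.png")
for n,d,rois in(("top",t,[(231,272)]),("scene",s,[(343,235)])):
    hsv=cv2.cvtColor(d["pixels"],cv2.COLOR_BGR2HSV)
    for p in [(116,222),(231,272),(294,270),(250,260),(100,245),(300,370)]: print(n,p,hsv[p[1],p[0]])
E
```

```text
top (116, 222) [ 13 143 153]
top (231, 272) [ 12 129 162]
top (294, 270) [ 13 121 171]
top (250, 260) [ 18  30 214]
top (100, 245) [ 20  23 204]
top (300, 370) [  1 255 179]
scene (116, 222) [38 19 54]
scene (231, 272) [  2 211 163]
scene (294, 270) [ 21  45 226]
scene (250, 260) [ 28  42 218]
scene (100, 245) [ 10  20 151]
scene (300, 370) [ 19  42 187]
```

View pics/z1.png

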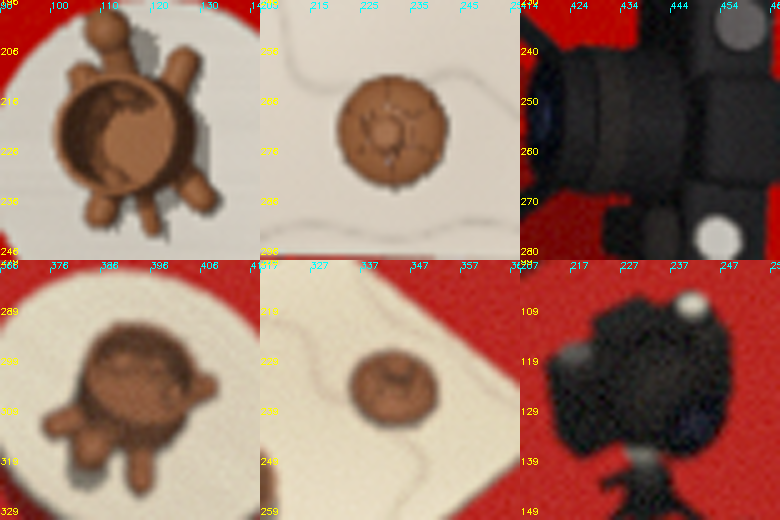

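Top tiles: box mouth ring at about (115,222), its head knob at (111,202). Lid outline centre is (231.6,272.3), with its knob at (230.4,272.4). Lens front is at (418,254) in top. The scene tiles show the same things, with the lens at about (243,132). Next I'll fit circles by casting rays.

```bash
cat > m.py <<'E'
from h import *
from scipy.optimize import least_squares
def brown(d,p,w=36,k=4,op=0):
    x0,y0=p[0]-w,p[1]-w
    c=cv2.resize(d["pixels"][y0:y0+2*w,x0:x0+2*w],None,fx=k,fy=k,interpolation=cv2.INTER_CUBIC)
    h=cv2.cvtColor(c,cv2.COLOR_BGR2HSV)
    m=cv2.inRange(h,(4,75,15),(20,215,255))
    m=cv2.morphologyEx(m,cv2.MORPH_CLOSE,np.ones((9,9)))
    if op: m=cv2.morphologyEx(m,cv2.MORPH_OPEN,cv2.getStructuringElement(2,(op,op)))
    cs=cv2.findContours(m,0,1)[0]
    cs=[q for q in cs if cv2.contourArea(q)>300]
    q=min(cs,key=lambda q:-cv2.pointPolygonTest(q,(w*k,w*k),True))
    q=cv2.convexHull(q) if op==-1 else q
    return (q[:,0]+.5)/k-.5+[x0,y0]
def circ(views,r,far,z0,fixz=None,half=0.15):
    # views: [(d,contour)], use the arc on the far(+1)/near(-1) side of each camera
    S=[]
    for d,q in views:
        P=np.array([plane(d,p,z0) for p in q]); c=(P.max(0)+P.min(0))/2
        u=(c-d["eye"])[:2]; u/=np.linalg.norm(u)
        a=(P-c)[:,:2]; a/=np.linalg.norm(a,axis=1)[:,None]
        S.append((d,q[(a@u)*far>half]))
    def res(v):
        z=v[2] if fixz is None else fixz; rr=v[3] if r is None else r
        return np.concatenate([np.linalg.norm([plane(d,p,z)[:2]-v[:2] for p in q],axis=1)-rr for d,q in S])
    s=least_squares(res,list(c[:2])+[z0]+[.03],loss="soft_l1",f_scale=.001)
    return s.x,np.sqrt(np.mean(s.fun**2)),[len(q) for _,q in S]
E
python3 - <<'E'
from m import *
s=camrig.snapshot("scene");t=camrig.snapshot("top")
np.set_printoptions(precision=4,suppress=True)
A=brown(t,(116,222),op=61);B=brown(s,(389,302),op=61)
for q,d in((A,t),(B,s)): print("box bbox",q.min(0),q.max(0))
for v in([(t,A),(s,B)],[(t,A)],[(s,B)]):
    print("rim far fix r",circ(v,.03,1,.104,None if len(v)>1 else .104))
print("rim freer",circ([(t,A),(s,B)],None,1,.104)); print("near low",circ([(t,A),(s,B)],.03,-1,.074))
A=brown(t,(231,272));B=brown(s,(343,235))
for q,d in((A,t),(B,s)): print("lid bbox",q.min(0),q.max(0))
for v in([(t,A),(s,B)],[(t,A)],[(s,B)]):
    print("lid near",circ(v,.0285,-1,.02,None if len(v)>1 else .02))
print("lid freer",circ([(t,A),(s,B)],None,-1,.02))
# wheel
for d,p in((t,(120,228)),(s,(393,308))):
    w=d["pixels"][p[1]-45:p[1]+45,p[0]-45:p[0]+45]; m=255-cv2.inRange(cv2.cvtColor(w,cv2.COLOR_BGR2HSV),(0,200,0),(4,255,255))-0
    r=cv2.inRange(cv2.cvtColor(w,cv2.COLOR_BGR2HSV),(0,0,120),(180,60,255)); 
    q=cv2.convexHull(max(cv2.findContours(r,0,1)[0],key=cv2.contourArea)); e=cv2.fitEllipse(q); print("wheel",np.array(e[0])+np.array(p)-45,e[1])
    if d is t: E1=np.array(e[0])+np.array(p)-45
    else: print(tri(t,E1,s,np.array(e[0])+np.array(p)-45))
# board corner
for d in(t,s):
    r=cv2.inRange(cv2.cvtColor(d["pixels"],cv2.COLOR_BGR2HSV),(0,0,120),(180,60,255)); q=max([c for c in cv2.findContours(r,0,1)[0] if cv2.pointPolygonTest(c,(255.,260.) if d is t else (320.,230.),False)>=0],key=cv2.contourArea)
    print("board",cv2.approxPolyDP(q,8,True)[:,0].tolist())
print("head top",plane(t,(111,202),.096), "tail",plane(t,(120,241),.09))
print("lens",tri(t,(418,254),s,(243,132)))
E
```

```text
box bbox [100.375 207.875] [128.375 235.375]
box bbox [380.375 291.125] [405.625 317.125]
rim far fix r (array([0.5932, 0.3032, 0.1015, 0.03  ]), np.float64(0.001254722775162242), [141, 136])
rim far fix r (array([0.594 , 0.3018, 0.104 , 0.03  ]), np.float64(0.0012296187711377962), [141])
rim far fix r (array([0.5942, 0.3045, 0.104 , 0.03  ]), np.float64(0.0007982215782031027), [136])
rim freer (array([0.5932, 0.3032, 0.1013, 0.0301]), np.float64(0.0012551206685691672), [141, 136])
near low (array([0.5925, 0.304 , 0.0744, 0.03  ]), np.float64(0.002310190913523928), [145, 135])
lid bbox [220.125 260.875] [241.875 282.875]
lid bbox [334.625 226.625] [351.875 241.375]
lid near (array([0.4777, 0.0295, 0.0194, 0.03  ]), np.float64(0.000821851254578429), [114, 84])
lid near (array([0.4774, 0.0297, 0.02  , 0.03  ]), np.float64(0.0005563682741390682), [114])
lid near (array([0.4787, 0.0289, 0.02  , 0.03  ]), np.float64(0.0007604993144329742), [84])
lid freer (array([0.4782, 0.0284, 0.0166, 0.027 ]), np.float64(0.00034376652288452405), [114, 84])
wheel [119.9694 227.8263] (63.454505920410156, 65.42715454101562)
wheel [393.098  308.7358] (52.57001876831055, 62.41748809814453)
(array([0.581 , 0.3038, 0.0502]), np.float64(0.0009331328552226767))
board [[203, 184], [199, 295], [320, 299], [322, 186]]
board [[375, 241], [318, 197], [319, 209], [296, 216], [291, 206], [312, 195], [307, 188], [220, 252], [240, 269], [260, 250], [310, 295]]
head top [0.64   0.3122 0.096 ] tail [0.5478 0.2875 0.09  ]
lens (array([ 0.5339, -0.381 ,  0.2002]), np.float64(0.0030669686917288944))
```

Run:
```python
from m import *
np.set_printoptions(precision=4,suppress=True)
s=camrig.snapshot("scene");t=camrig.snapshot("top")
for a,b in(((199,295),(375,241)),((320,299),(307,188)),((203,184),(310,295))): print("board",*tri(t,a,s,b))
# head/feet blobs: brown mask minus opened body
for d,p in((t,(116,222)),(s,(389,302))):
    k=4;w=36;x0,y0=p[0]-w,p[1]-w
    c=cv2.resize(d["pixels"][y0:y0+2*w,x0:x0+2*w],None,fx=k,fy=k,interpolation=cv2.INTER_CUBIC)
    m=cv2.inRange(cv2.cvtColor(c,cv2.COLOR_BGR2HSV),(4,75,15),(20,215,255))
    m=cv2.morphologyEx(m,cv2.MORPH_CLOSE,np.ones((9,9)))
    o=cv2.morphologyEx(m,cv2.MORPH_OPEN,cv2.getStructuringElement(2,(61,61)))
    r=cv2.morphologyEx(cv2.subtract(m,cv2.dilate(o,np.ones((5,5)))),cv2.MORPH_OPEN,np.ones((5,5)))
    n,_,st,ce=cv2.connectedComponentsWithStats(r)
    for i in range(1,n):
        if st[i,4]>60: print(st[i,4],(ce[i]+.5)/k-.5+[x0,y0],plane(d,(ce[i]+.5)/k-.5+[x0,y0],.096 if d is t else .07))
T=[]
for d,x,y in((t,436,256),(s,234,130)):
    c=cv2.resize(d["pixels"][y-32:y+32,x-32:x+32],None,fx=6,fy=6,interpolation=cv2.INTER_CUBIC)
    c=(255*(c/255.)**.5).astype(np.uint8)
    for i in range(0,64,8):
        cv2.putText(c,str(x-32+i),(i*6,9),0,.3,(255,255,0),1);cv2.putText(c,str(y-32+i),(0,i*6+4),0,.3,(0,255,255),1)
    T.append(c)
cv2.imwrite("pics/cam.png",np.hstack(T))
```

```text
board [0.4181 0.1077 0.0085] 0.0024626931608252027
board [ 0.4156 -0.198   0.0021] 0.0021173081093965773
board [0.6998 0.1101 0.0088] 0.0022763457144594256
1357 [111.3798 202.2182] [0.6395 0.3112 0.096 ]
678 [126.0015 208.9672] [0.6241 0.2751 0.096 ]
709 [129.095  234.0213] [0.5648 0.2645 0.096 ]
510 [109.7902 238.0672] [0.5541 0.31   0.096 ]
411 [119.4425 238.7862] [0.553  0.2869 0.096 ]
210 [407.3107 303.9988] [0.5539 0.3239 0.07  ]
291 [423.8956 311.564 ] [0.5394 0.3663 0.07  ]
1017 [380.1985 314.6439] [0.6303 0.2971 0.07  ]
585 [393.6771 321.1588] [0.6188 0.332  0.07  ]
356 [397.7128 336.7633] [0.6444 0.3661 0.07  ]
```

View pics/cam.png

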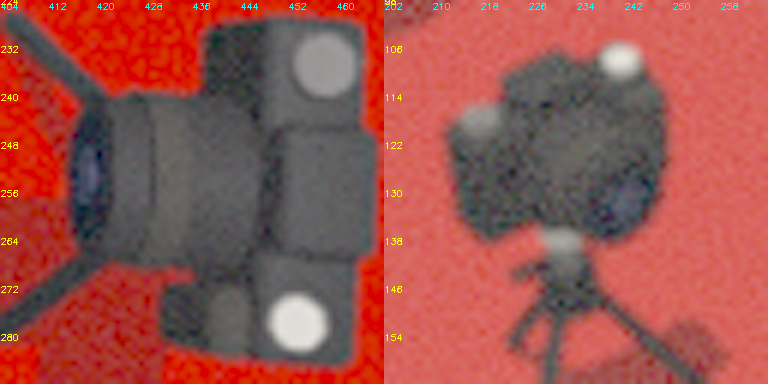

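Lens glass centre: top (418.7,254), scene about (242.2,132.2). Body corners and lens barrel are visible; the lens looks left, very slightly up in the top picture.

Run:
```python
from m import *
np.set_printoptions(precision=4,suppress=True)
s=camrig.snapshot("scene");t=camrig.snapshot("top")
X,e=tri(t,(418.7,254),s,(242.2,132.2)); print("lens",X,e, plane(t,(418.7,254),.205),plane(s,(242.2,132.2),.205))
a,_=tri(t,(453.7,277.7),s,(241.3,108)); b,_=tri(t,(458.2,234.8),s,(218,118)); print("buttons",a,b)
k=6;x0,y0=404,224
c=cv2.resize(t["pixels"][224:288,404:468],None,fx=k,fy=k,interpolation=cv2.INTER_CUBIC)
h=cv2.cvtColor(c,cv2.COLOR_BGR2HSV); m=255-cv2.inRange(h,(0,170,60),(8,255,255))-cv2.inRange(h,(172,170,60),(180,255,255))
def line(P,z,n):
    W=np.array([plane(t,((p[0]+.5)/k-.5+x0,(p[1]+.5)/k-.5+y0),z)[:2] for p in P]).astype(np.float32)
    v=cv2.fitLine(W,cv2.DIST_HUBER,0,.01,.01).ravel(); print(n,"world yaw",np.degrees(np.arctan2(v[1],v[0])),W.mean(0))
cy=180
def up(x,y0=cy):
    y=y0
    while y>0 and m[y,x]: y-=1
    return (x,y)
def dn(x,y0=cy):
    y=y0
    while y<383 and m[y,x]: y+=1
    return (x,y)
line([up(x) for x in range(125,190,3)],.205,"barrel top"); line([dn(x) for x in range(125,185,3)],.205,"barrel bot")
line([dn(x,300) for x in range(260,350,3)],.24,"body bottom"); line([up(x,80) for x in range(270,355,3)],.24,"body top")
def rt(y,x=300):
    while m[y,x]: x+=1
    return (x,y)
line([rt(y) for y in list(range(35,110,4))+list(range(275,350,4))],.24,"body back")
for X in((.6395,.3112,.096),(.553,.293,.08),(.594,.302,.106)): print("scene proj",proj(s,X))
```

```text
lens [ 0.5344 -0.3837  0.1978] 0.0017380045317298325 [ 0.535  -0.3822  0.205 ] [ 0.5389 -0.3758  0.205 ]
buttons [ 0.4894 -0.4404  0.2373] [ 0.5749 -0.4507  0.2364]
barrel top world yaw 87.36924 [ 0.5663 -0.405 ]
barrel bot world yaw 88.59565 [ 0.506  -0.4035]
body bottom world yaw 87.25195 [ 0.4776 -0.4406]
body top world yaw 87.76263 [ 0.5914 -0.4451]
body back world yaw -3.020056 [ 0.5347 -0.4596]
scene proj [383.6871 315.671 ]
scene proj [398.9452 294.1105]
scene proj [393.261  300.5734]
```

Camera look yaw is about 87.3°, so focus ≈ (0.5415, −0.232, 0.205). Box yaw is about 12°, centre ≈ (0.594, 0.303). First I'll turn the tool so y lies along the box's y axis (102°).

```bash
cat > go.py <<'E'
import sys; from h import *
np.set_printoptions(precision=4,suppress=True)
s=telemetry.state(); r=R.from_quat(s["tool_rot"]); M=r.as_matrix()
print("t",s["clock"],"pos",s["position"],"toolY yaw",np.arctan2(M[1,1],M[0,1]),"zaxis",M[:,2],"F",s["force"],"w",s["width"],s["finger_force"])
if len(sys.argv)>3: print("tool delta",r.inv().apply(np.array([float(a) for a in sys.argv[1:4]])-s["position"]))
E
echo '[[0.085,[0,0,0],-0.124],[0.085,[0,0,0],-0.124],[0.085,[0,0,0],-0.124],[0.06,[0,0,0],-0.124],[0.05,[0,0,0],-0.12]]' | python3 drive.py 40; python3 go.py .4775 .0293 .10
python3 - <<'E'
from m import *
t=camrig.snapshot("top"); print(plane(t,(230.4,272.4),.038), plane(t,(231.6,272.3),.019))
E
```

```text
clock: 1.0
position: [0.267, 0.6199, 0.2314]
tool_rot: [-0.107, 0.994, -0.0, 0.0]
force: [0.4, 0.8, -0.1]
width: 0.0588
finger_force: 0.0
t 1.0 pos [0.267  0.6199 0.2314] toolY yaw 1.7850264113016738 zaxis [ 0. -0. -1.] F [ 0.4455  0.7549 -0.0966] w 0.05881777148252249 0.0
tool delta [-0.0801 -0.6218  0.1314]
[0.47755323 0.02750408 0.038     ] [0.47679144 0.02664345 0.019     ]
```

```bash
echo '[[0.04,[-0.005,-0.039,0],0],[0.04,[-0.005,-0.039,0],0],[0.04,[-0.005,-0.039,0],0],[0.04,[-0.005,-0.039,0],0],[0.04,[-0.005,-0.039,0],0],[0.04,[-0.005,-0.039,0],0],[0.04,[-0.005,-0.039,0],0],[0.04,[-0.005,-0.039,0],0],[0.04,[-0.005,-0.039,0],0],[0.04,[-0.005,-0.039,0],0],[0.04,[-0.005,-0.039,0],0],[0.04,[-0.005,-0.039,0],0],[0.04,[-0.005,-0.039,0.03],0],[0.04,[-0.005,-0.039,0.03],0],[0.04,[-0.005,-0.039,0.03],0],[0.04,[-0.005,-0.038,0.03],0],[0.04,[0,0,0],0],[0.04,[0,0,0],0]]' | python3 drive.py; python3 go.py .4775 .0285 .06
python3 - <<'E'
from h import *
s=camrig.snapshot("scene");t=camrig.snapshot("top")
tiles([(t,231,272),(s,343,225)],"pics/g1.png",w=58,k=5)
E
```

```text
clock: 2.85
position: [0.4744, 0.0266, 0.1108]
tool_rot: [-0.103, 0.995, 0.0, -0.001]
force: [-0.2, 0.5, 0.6]
width: 0.04
finger_force: 0.0
t 2.85 pos [0.4744 0.0266 0.1108] toolY yaw 1.7763620274125007 zaxis [-0.0016  0.0007 -1.    ] F [-0.2284  0.4775  0.5959] w 0.040029056445068927 0.0
tool delta [-0.0035  0.0012  0.0508]
```

View pics/g1.png

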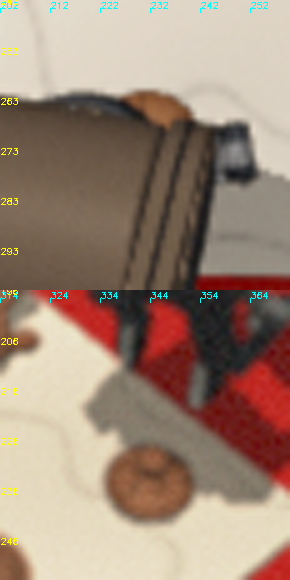

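The tool body covers the lid in top. In scene the fingers hang at about (339,210) and (354,217), above the lid at (343,236), as expected. Descending.

```bash
echo '[[0.04,[-0.0035,0.001,0.025],0],[0.04,[0,0,0.025],0],[0.04,[0,0,0.01],0],[0.04,[0,0,0.008],0],[0.04,[0,0,0],0],[0.04,[0,0,0],0]]' | python3 drive.py; echo '[[0.032,[0,0,0.003],0],[0.032,[0,0,0.003],0],[0.032,[0,0,0],0]]' | python3 drive.py; python3 go.py .4775 .0285 .03
```

```text
clock: 3.55
position: [0.4787, 0.029, 0.0444]
tool_rot: [-0.105, 0.995, -0.0, 0.001]
force: [-0.4, 0.1, -0.4]
width: 0.0399
finger_force: 0.0
clock: 3.85
position: [0.4778, 0.0288, 0.0372]
tool_rot: [-0.104, 0.995, 0.0, -0.0]
force: [0.5, -0.5, -0.1]
width: 0.0319
finger_force: 0.0
t 3.85 pos [0.4778 0.0288 0.0372] toolY yaw 1.7798737496932238 zaxis [-0.0003  0.     -1.    ] F [ 0.4521 -0.4666 -0.0937] w 0.03187900068819403 0.0
tool delta [ 0.0003 -0.0002  0.0072]
```

```bash
for i in 1 2 3; do echo '[[0.03,[0,0,0.0025],0],[0.03,[0,0,0],0]]' | python3 drive.py | egrep 'pos|force'; done
```

```text
position: [0.4777, 0.0288, 0.0345]
force: [0.1, 0.7, 0.3]
finger_force: 0.0
position: [0.4776, 0.0288, 0.032]
force: [-0.5, 0.3, 0.6]
finger_force: 0.0
position: [0.4776, 0.0289, 0.0295]
force: [-0.0, 0.3, 0.0]
finger_force: 0.0
```

```bash
echo '[[0.012,[0,0,0],0],[0.008,[0,0,0],0],[0.005,[0,0,0],0],[0.005,[0,0,0],0],[0.005,[0,0,0],0]]' | python3 drive.py 30; echo '[[0.005,[0,0,-0.01],0],[0.005,[0,0,-0.03],0],[0.005,[0,0,-0.05],0],[0.005,[0,0,-0.05],0],[0.005,[0,0,0],0],[0.005,[0,0,0],0]]' | python3 drive.py; python3 go.py
```

```text
clock: 4.95
position: [0.478, 0.0288, 0.0299]
tool_rot: [-0.104, 0.995, -0.0, 0.0]
force: [0.0, -0.1, -0.0]
width: 0.016
finger_force: 29.5
clock: 5.55
position: [0.4788, 0.0287, 0.1719]
tool_rot: [-0.104, 0.995, -0.001, 0.002]
force: [0.4, 0.4, -0.2]
width: 0.0158
finger_force: 29.7
t 5.55 pos [0.4788 0.0287 0.1719] toolY yaw 1.7800059810956632 zaxis [ 0.0042 -0.0006 -1.    ] F [ 0.3777  0.3531 -0.2339] w 0.015762317266351755 29.689218203920973
```

```bash
echo '[[0.005,[-0.008,0.0124,0],0],[0.005,[-0.017,0.0244,0],0],[0.005,[-0.017,0.0244,0],0],[0.005,[-0.017,0.0244,0],0],[0.005,[-0.017,0.0244,0],0],[0.005,[-0.017,0.0244,0],0],[0.005,[-0.017,0.0244,0],0],[0.005,[-0.017,0.0244,0],0],[0.005,[-0.017,0.0244,0],0],[0.005,[-0.017,0.0244,0],0],[0.005,[-0.009,0.012,0],0],[0.005,[0,0,0.01],0],[0.005,[0,0,0],0],[0.005,[0,0,0],0]]' | python3 drive.py; python3 go.py .594 .303 .16
python3 - <<'E'
from h import *
s=camrig.snapshot("scene");t=camrig.snapshot("top")
T=[cv2.resize(d["pixels"][y-38:y+38,x-38:x+38],None,fx=5,fy=5,interpolation=cv2.INTER_CUBIC) for d,x,y in((t,116,222),(s,390,290))]
cv2.imwrite("pics/g2.png",np.hstack(T))
E
```

```text
clock: 6.95
position: [0.5921, 0.3015, 0.1574]
tool_rot: [-0.104, 0.995, -0.001, -0.002]
force: [0.1, 0.4, -0.2]
width: 0.0157
finger_force: 29.8
t 6.95 pos [0.5921 0.3015 0.1574] toolY yaw 1.7793616099585574 zaxis [-0.0043 -0.0017 -1.    ] F [ 0.0753  0.4248 -0.178 ] w 0.015671966193246702 29.75251629325612
tool delta [-0.0022  0.001  -0.0026]
```

View pics/g2.png

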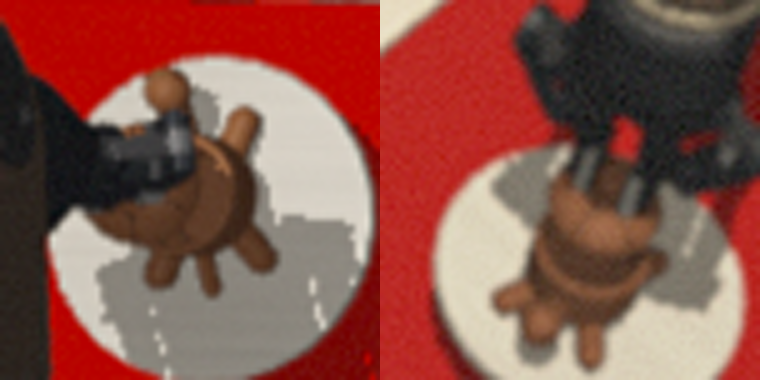

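Scene tile: the lid is held level by its knob over the mouth. Top tile: partly hidden by the gripper. I'll move the lid 85 mm aside at rim height and compare it with the TCP and the box in the same camera, so calibration bias cancels.

```bash
echo '[[0.005,[0.0047,-0.0208,0],0],[0.005,[0.0046,-0.0208,0],0],[0.005,[0.0044,-0.0208,0.007],0],[0.005,[0.004,-0.0208,0.02],0],[0.005,[0,0,0],0],[0.005,[0,0,0],0],[0.005,[0,0,0],0],[0.005,[0,0,0],0]]' | python3 drive.py|head -3
cat > lid.py <<'E'
from m import *
np.set_printoptions(precision=4,suppress=True)
st=telemetry.state(); p=st["position"]; s=camrig.snapshot("scene")
u=proj(s,p+[0,0,-.012]).round().astype(int)
B=brown(s,u); print("TCP",p,"bbox",B.min(0),B.max(0),u)
for z in(p[2]-.012,p[2]-.010): print(z,circ([(s,B)],.0285,-1,z,z,half=.3),circ([(s,B)],None,-1,z,z,half=.3))
B2=brown(s,(389,302),op=61); t=camrig.snapshot("top"); A=brown(t,(116,222),op=61)
for z in(.102,.104): print("box scene/top",z,circ([(s,B2)],.03,1,z,z)[:2],circ([(t,A)],.03,1,z,z)[:2])
a=u-25
c=cv2.resize(s["pixels"][a[1]:a[1]+50,a[0]:a[0]+50],None,fx=8,fy=8,interpolation=cv2.INTER_CUBIC)
for q in B: cv2.circle(c,tuple(int(v) for v in ((q-a)*8+4)),1,(0,255,0),-1)
cv2.imwrite("pics/lid.png",c)
E
python3 lid.py
```

```text
clock: 7.85
position: [0.5941, 0.2186, 0.1341]
tool_rot: [-0.105, 0.994, 0.0, 0.001]
TCP [0.5941 0.2186 0.1341] bbox [357.375 267.125] [404.375 311.375] [369 276]
0.12208791071549875 (array([0.6416, 0.2724, 0.1221, 0.03  ]), np.float64(0.005696142704028327), [211]) (array([0.6178, 0.3178, 0.1422, 0.0766]), np.float64(0.0011099213809640323), [211])
0.12408791071549875 (array([0.6427, 0.273 , 0.1241, 0.03  ]), np.float64(0.005669556721890045), [211]) (array([0.6189, 0.3183, 0.124 , 0.0764]), np.float64(0.001107771758693471), [211])
box scene/top 0.102 (array([0.5927, 0.303 , 0.102 , 0.03  ]), np.float64(0.001022540546207664)) (array([0.5844, 0.3592, 0.102 , 0.03  ]), np.float64(0.03225358377119213))
box scene/top 0.104 (array([0.5939, 0.3035, 0.104 , 0.03  ]), np.float64(0.001047172526339778)) (array([0.5844, 0.3583, 0.104 , 0.03  ]), np.float64(0.032144414845825184))
```

View pics/lid.png

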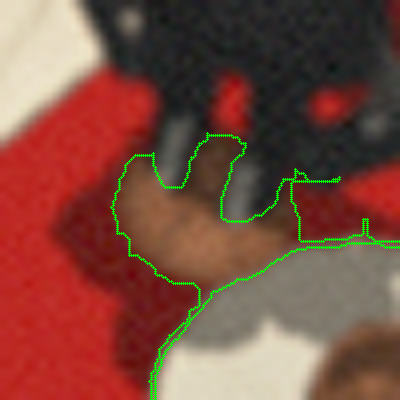

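The lid is clear at crop (110–300, 150–290), but the mask leaks along the wheel edge and the shadow. I'll tighten it.

```bash
cat > lid2.py <<'E'
from m import *
np.set_printoptions(precision=4,suppress=True)
p=telemetry.state()["position"]; s=camrig.snapshot("scene"); k=4
u=proj(s,p+[0,0,-.012]).round().astype(int); a=u-25
c=cv2.resize(s["pixels"][a[1]:a[1]+50,a[0]:a[0]+50],None,fx=k,fy=k,interpolation=cv2.INTER_CUBIC)
m=cv2.inRange(cv2.cvtColor(c,cv2.COLOR_BGR2HSV),(5,85,50),(20,185,255))
m=cv2.morphologyEx(cv2.morphologyEx(m,cv2.MORPH_CLOSE,np.ones((5,5))),cv2.MORPH_OPEN,cv2.getStructuringElement(2,(21,21)))
B=max(cv2.findContours(m,0,1)[0],key=lambda q:cv2.pointPolygonTest(q,(100,110),True))[:,0]
B=(B+.5)/k-.5+a
print(p,B.min(0),B.max(0))
for z in(p[2]-.012,p[2]-.010):
  for r in(.0285,None): print(z,circ([(s,B)],r,-1,z,z,half=.2))
  x=circ([(s,B)],.0285,-1,z,z,half=.2)[0]; print("lid-TCP",x[:2]-p[:2])
E
python3 lid2.py
```

```text
[0.5939 0.2185 0.1337] [358.125 270.375] [380.125 286.625]
0.12170555016998368 (array([0.5954, 0.2183, 0.1217, 0.03  ]), np.float64(0.0007232981337802113), [89])
0.12170555016998368 (array([0.5973, 0.2194, 0.1204, 0.0266]), np.float64(0.0005577279054850056), [89])
lid-TCP [ 0.0015 -0.0002]
0.12370555016998368 (array([0.5965, 0.2189, 0.1237, 0.03  ]), np.float64(0.000729681221647623), [89])
0.12370555016998368 (array([0.5985, 0.2201, 0.1212, 0.0266]), np.float64(0.0005566499437277855), [89])
lid-TCP [0.0026 0.0004]
```

```bash
python3 go.py .5935 .3025 .145; echo '[[0.005,[-0.0044,0.0205,-0.006],0],[0.005,[-0.0044,0.0205,-0.006],0],[0.005,[-0.0044,0.0205,0],0],[0.005,[-0.0044,0.0205,0],0],[0.005,[0,0,0],0],[0.005,[0,0,0],0],[0.005,[0,0,0],0]]' | python3 drive.py >/dev/null; python3 go.py .5935 .3025 .130
```

```text
t 8.0 pos [0.5937 0.2184 0.1335] toolY yaw 1.7809022773176677 zaxis [ 0.0011  0.0003 -1.    ] F [-0.0912 -0.4197 -1.5356] w 0.015699609849561997 29.79128084523836
tool delta [-0.0173  0.0823 -0.0115]
t 8.7 pos [0.5936 0.3011 0.1447] toolY yaw 1.7798390292525277 zaxis [-0.0003 -0.0004 -1.    ] F [-0.0766 -0.037   0.6988] w 0.015790862216822507 29.81482856106595
tool delta [-0.0002  0.0014  0.0147]
```

```bash
echo '[[0.005,[0,0.0014,0.007],0],[0.005,[0,0,0.006],0],[0.005,[0,0,0.003],0],[0.005,[0,0,0],0]]' | python3 drive.py |egrep 'pos|force'; for i in 1 2 3 ; do echo '[[0.005,[0,0,0.002],0],[0.005,[0,0,0],0]]' | python3 drive.py|egrep 'pos|^force'; done
```

```text
position: [0.5928, 0.3024, 0.1275]
force: [0.8, -0.5, -0.9]
finger_force: 29.8
position: [0.5934, 0.3029, 0.1267]
force: [-0.7, 0.5, -1.1]
position: [0.5933, 0.303, 0.1247]
force: [-0.4, 0.3, -1.0]
position: [0.5932, 0.3029, 0.1225]
force: [-0.3, 0.6, 0.3]
```

```bash
for i in 1 2 3 4 5; do echo '[[0.005,[0,0,0.001],0],[0.005,[0,0,0],0]]' | python3 drive.py|egrep 'pos|^force'; done
```

```text
position: [0.5933, 0.3029, 0.1217]
force: [0.7, 0.3, -0.1]
position: [0.5933, 0.303, 0.1209]
force: [-0.9, -0.9, 1.0]
position: [0.5931, 0.3029, 0.1195]
force: [-1.7, 0.2, 0.4]
position: [0.5931, 0.3029, 0.1185]
force: [-0.7, 0.3, -0.1]
position: [0.5932, 0.3029, 0.1176]
force: [0.4, -0.2, 0.2]
```

```bash
for i in 1 2 3 4; do echo '[[0.005,[0,0,0.0007],0],[0.005,[0,0,0],0]]' | python3 drive.py|egrep 'pos|^force'; done
```

```text
position: [0.5935, 0.303, 0.1176]
force: [-1.1, -0.3, 1.9]
position: [0.5935, 0.3031, 0.1176]
force: [-2.7, -1.0, 4.9]
position: [0.5937, 0.3031, 0.1176]
force: [-4.5, -1.1, 6.2]
position: [0.5937, 0.3031, 0.1175]
force: [-4.9, -2.0, 8.6]
```

Contact at TCP z = 0.1176 matches full seating (a jam on the rim would show at about 0.126). Relieving, letting go, and looking.

```bash
echo '[[0.005,[0,0,-0.0022],0],[0.02,[0,0,0],0],[0.03,[0,0,0],0],[0.045,[0,0,0],0],[0.045,[0,0,0],0],[0.06,[0,0,-0.01],0],[0.085,[0,0,-0.03],0],[0.085,[0,0,-0.03],0],[0.085,[0,0,0],0],[0.085,[0,0,0],0]]' | python3 drive.py ; python3 go.py .5935 .303 .09
python3 - <<'E'
from h import *
s=camrig.snapshot("scene");t=camrig.snapshot("top")
T=[cv2.resize(d["pixels"][y-38:y+38,x-38:x+38],None,fx=5,fy=5,interpolation=cv2.INTER_CUBIC) for d,x,y in((t,116,222),(s,390,290))]
cv2.imwrite("pics/g3.png",np.hstack(T))
E
```

```text
clock: 12.5
position: [0.5941, 0.3032, 0.1889]
tool_rot: [-0.104, 0.995, 0.0, 0.001]
force: [-0.1, 0.5, -0.8]
width: 0.0846
finger_force: 0.0
t 12.5 pos [0.5941 0.3032 0.1889] toolY yaw 1.7800816678730496 zaxis [ 0.0029  0.0009 -1.    ] F [-0.117   0.4642 -0.8328] w 0.08457060742366015 0.0
tool delta [ 0.0009 -0.0001  0.0989]
```

View pics/g3.png

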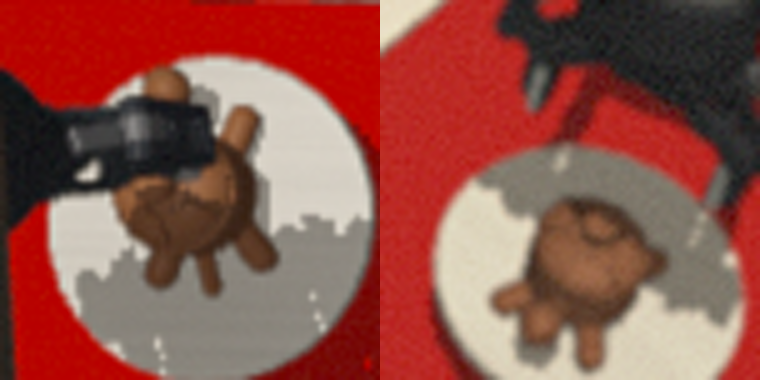

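The lid sits level and free on the box (scene knob at crop ~(605,228)), and the fingers straddle it along the box's y axis. Descending around the body.

```bash
echo '[[0.085,[0.0006,0,0.03],0],[0.085,[0,0,0.03],0],[0.085,[0,0,0.03],0],[0.085,[0,0,0.015],0],[0.085,[0,0,0.008],0],[0.085,[0,0,0.004],0],[0.085,[0,0,0.003],0],[0.085,[0,0,0],0],[0.085,[0,0,0],0]]' | python3 drive.py; python3 go.py .5935 .303 .067
```

```text
clock: 13.5
position: [0.5936, 0.3031, 0.0686]
tool_rot: [-0.104, 0.995, 0.0, 0.001]
force: [-0.6, -0.1, -0.2]
width: 0.0853
finger_force: 0.0
t 13.5 pos [0.5936 0.3031 0.0686] toolY yaw 1.7800459206488795 zaxis [ 0.0021  0.0007 -1.    ] F [-0.6147 -0.0931 -0.2062] w 0.08530484807748813 0.0
tool delta [ 0.0001 -0.0001  0.0016]
```

```bash
echo '[[0.07,[0,0,0.0012],0],[0.065,[0,0,0],0],[0.06,[0,0,0],0],[0.055,[0,0,0],0],[0.05,[0,0,0],0],[0.05,[0,0,0],0],[0.05,[0,0,0],0]]' | python3 drive.py 60; python3 go.py
```

```text
clock: 14.2
position: [0.5933, 0.3029, 0.0671]
tool_rot: [-0.104, 0.995, -0.0, 0.001]
force: [-1.6, -1.3, 4.7]
width: 0.0584
finger_force: 65.1
t 14.2 pos [0.5933 0.3029 0.0671] toolY yaw 1.7801439720717316 zaxis [ 0.001 -0.    -1.   ] F [-1.5622 -1.2511  4.7308] w 0.05837788188873673 65.06292689635302
```

```bash
echo '[[0.05,[0,0,-0.004],0],[0.05,[0,0,-0.01],0],[0.05,[0,0,-0.02],0],[0.05,[0,0,-0.025],0],[0.05,[0,0,-0.025],0],[0.05,[0,0,-0.025],0],[0.05,[0,0,-0.015],0],[0.05,[0,0,-0.006],0],[0.05,[0,0,0],0],[0.05,[0,0,0],0]]' | python3 drive.py; echo '[[0.05,[0,0,0],0.06],[0.05,[0,0,0],0.12],[0.05,[0,0,0],0.12],[0.05,[0,0,0],0.12],[0.05,[0,0,0],0.12],[0.05,[0,0,0],0.12],[0.05,[0,0,0],0.12],[0.05,[0,0,0],0.12],[0.05,[0,0,0],0.12],[0.05,[0,0,0],0.12],[0.05,[0,0,0],0.12],[0.05,[0,0,0],0.12],[0.05,[0,0,0],0.12],[0.05,[0,0,0],0.12],[0.05,[0,0,0],0.12],[0.05,[0,0,0],0.09],[0.05,[0,0,0],0],[0.05,[0,0,0],0]]' | python3 drive.py; python3 go.py .5415 -.232 .19
```

```text
clock: 15.2
position: [0.592, 0.3026, 0.1943]
tool_rot: [-0.104, 0.995, -0.0, -0.001]
force: [-0.0, 0.2, -2.7]
width: 0.0588
finger_force: 64.9
clock: 17.0
position: [0.5922, 0.3026, 0.1945]
tool_rot: [0.724, 0.69, -0.001, -0.001]
force: [0.8, -0.2, -3.4]
width: 0.0586
finger_force: 64.8
t 17.0 pos [0.5922 0.3026 0.1945] toolY yaw -0.04813184902790238 zaxis [-0.0024 -0.0008 -1.    ] F [ 0.8316 -0.1838 -3.4353] w 0.05859282135068971 64.81382874379051
tool delta [-0.5364 -0.0249  0.005 ]
```

```bash
echo '[[0.05,[-0.015,0,0],0],[0.05,[-0.03,0,0],0],[0.05,[-0.036,-0.002,0],0],[0.05,[-0.036,-0.002,0],0],[0.05,[-0.036,-0.002,0],0],[0.05,[-0.036,-0.002,0],0],[0.05,[-0.036,-0.002,0],0],[0.05,[-0.036,-0.002,0],0],[0.05,[-0.036,-0.002,0],0],[0.05,[-0.036,-0.002,0],0],[0.05,[-0.036,-0.002,0],0],[0.05,[-0.036,-0.002,0],0],[0.05,[-0.036,-0.002,0],0],[0.05,[-0.036,-0.002,0],0],[0.05,[-0.03,-0.002,0],0],[0.05,[-0.02,0,0],0],[0.05,[0,0,0],0],[0.05,[0,0,0],0],[0.05,[0,0,0],0]]' | python3 drive.py; python3 go.py .5415 -.232 .182
python3 - <<'E'
from h import *
s=camrig.snapshot("scene");t=camrig.snapshot("top")
T=[cv2.resize(d["pixels"][y-48:y+48,x-48:x+48],None,fx=4,fy=4,interpolation=cv2.INTER_CUBIC) for d,x,y in((t,385,254),(s,265,150))]
cv2.imwrite("pics/f1.png",np.hstack(T))
E
```

```text
clock: 18.9
position: [0.5402, -0.2215, 0.1959]
tool_rot: [0.724, 0.689, 0.0, -0.0]
force: [0.4, -0.2, -2.5]
width: 0.0589
finger_force: 64.8
t 18.9 pos [ 0.5402 -0.2215  0.1959] toolY yaw -0.04921198340461708 zaxis [-0.0004  0.0005 -1.    ] F [ 0.4271 -0.2165 -2.5169] w 0.058920939825774794 64.8248148545099
tool delta [-0.0104  0.0019  0.0139]
```

View pics/f1.png

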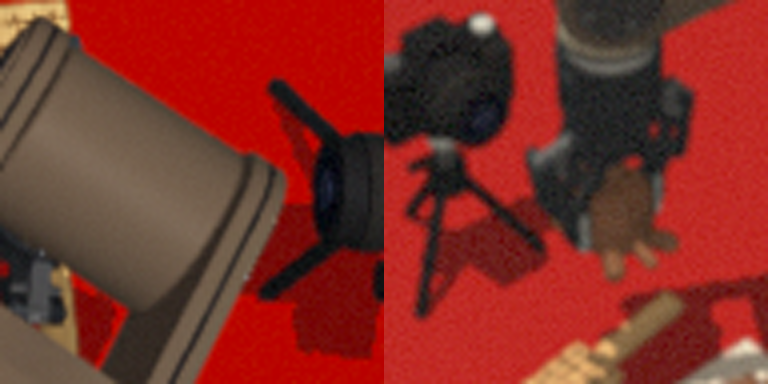

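The box is upright with its lid on. Its tail and rear feet are at scene crop ~(640,250), so the head points at the lens (~(485,118)), and the gripper is well clear of the camera. Final approach.

```bash
python3 go.py .543 -.231 .182; echo '[[0.05,[-0.004,0.001,0.004],0],[0.05,[-0.004,0.001,0.006],0],[0.05,[-0.0015,0.0013,0.004],0],[0.05,[0,0,0],0],[0.05,[0,0,0],0],[0.05,[0,0,0],0],[0.05,[0,0,0],0]]' | python3 drive.py; python3 go.py .543 -.231 .182
python3 - <<'E'
from h import *
s=camrig.snapshot("scene"); p=telemetry.state()["position"]
c=cv2.resize(s["pixels"][110:200,225:325],None,fx=6,fy=6,interpolation=cv2.INTER_CUBIC)
def dot(X,col):
    q=proj(s,X); cv2.circle(c,(int((q[0]-225)*6+3),int((q[1]-110)*6+3)),4,col,-1); print(q)
x,y,z=.5425,-.231,.175
a=np.radians(-92.6); h=np.array([np.cos(a),np.sin(a),0])
dot([x,y,z],(255,255,0)); dot(np.array([x,y,z+.030])-.050*h,(0,255,0)); dot([x,y,z+.0735],(255,0,255)); dot(np.array([x,y,z+.036])+.05*h,(255,255,255))
cv2.imwrite("pics/f2.png",c)
E
```

```text
t 19.0 pos [ 0.5404 -0.2212  0.196 ] toolY yaw -0.04851949419494816 zaxis [-0.0002  0.0002 -1.    ] F [ 0.2007 -0.5234 -2.0299] w 0.05828057828531566 64.824473218614
tool delta [-0.0096  0.003   0.014 ]
clock: 19.7
position: [0.5434, -0.2319, 0.1823]
tool_rot: [0.725, 0.689, 0.0, 0.0]
force: [0.3, -0.4, -3.4]
width: 0.0583
finger_force: 64.8
t 19.7 pos [ 0.5434 -0.2319  0.1823] toolY yaw -0.0499036094712598 zaxis [ 0.0004 -0.0002 -1.    ] F [ 0.3262 -0.4454 -3.3878] w 0.05828883101495568 64.80433255521348
tool delta [ 0.0008 -0.0005  0.0003]
[271.5137363  163.39655845]
[281.75505358 165.10324009]
[270.90243679 145.10494814]
[261.08111024 145.94927817]
```

View pics/f2.png

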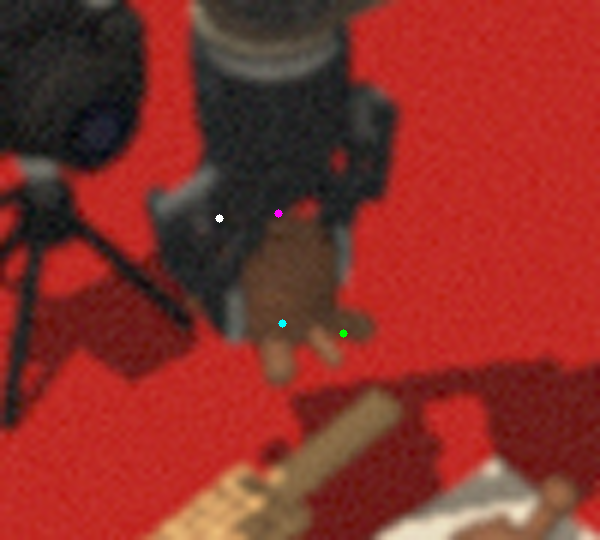

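Box upright under the gripper; tail (thin) at crop ~(327,347), rear feet at ~(278,365) and ~(357,324). I'll check the heading from these, carrying the box-frame positions from the start picture.

Run:
```python
from h import *
np.set_printoptions(precision=4,suppress=True)
t=camrig.snapshot("top");s=camrig.snapshot("scene"); p=telemetry.state()["position"]
g=np.array([.5933,.3029,.0671]); dyaw=-.0499-1.780
for n,q,z in(("tail",(120.6,242.5),.075),("tail",(120.6,242.5),.085),("Lrear",(109.6,240.5),.066),("Rrear",(132.4,237.5),.066)):
    b=plane(t,q,z)-g; print(n,np.hypot(*b[:2]),np.degrees(np.arctan2(b[1],b[0]))-12)
    for e in(-8,0,8): print("   ",e,(proj(s,p+R.from_euler("z",dyaw+np.radians(e)).apply(b))-[225,110])*6+3)
```

```text
tail 0.05029095965296901 -178.7224626645034
    -8 [331.5991 360.7838]
    0 [343.1252 354.8627]
    8 [353.3348 347.9095]
tail 0.051304417441195294 -174.72476318350843
    -8 [338.5321 344.4965]
    0 [349.7103 337.9021]
    8 [359.4294 330.3281]
Lrear 0.04860052090231575 144.8929253843629
    -8 [270.3076 382.3882]
    0 [284.0223 382.3907]
    8 [297.6414 381.0421]
Rrear 0.05134184744894556 -146.6484345300053
    -8 [371.003  345.1166]
    0 [376.2698 335.8301]
    8 [379.6103 326.1846]
```

The three features agree with a heading error of about 0 ± 4°, and the box centre is at focus within a few millimetres. Handing in.

```bash
echo '[[0.05,[0,0,0],0],[0.05,[0,0,0],0],[0.05,[0,0,0],0]]' | python3 drive.py; python3 -c "
from station import manip, camrig, workorder, telemetry; print(workorder.job_done())"
```

```text
clock: 20.15
position: [0.5433, -0.2318, 0.1821]
tool_rot: [0.725, 0.689, 0.0, 0.0]
force: [0.1, -0.3, -1.7]
width: 0.0584
finger_force: 64.8
the job is handed in; nothing more can be done
None
```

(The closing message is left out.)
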